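# Load the wire spool on the bench rod and cap it

### The job

Thread the red wire spool onto the horizontal steel rod and slide it along until it is up against the black stop disc, then push the yellow end cap fully home over the rod's free end. Let go of both so that they hang on the rod, and leave the blue spool where it stands.

Things in the scene. Friction and masses are not known exactly. Their poses are not given: they have to be found in the camera images.
- rod_tip (a point): Centre of the free end of a fixed level steel rod, diameter 12 mm, 120 mm above the table. From here it runs 100 mm along own +y to a black stop disc (diameter 52), then at 118 mm a wooden block, 56 wide, top 15 mm above the rod's axis; white base 10 mm high from 78 mm on. z up. Stand yaw within 0.25 rad of 0; at 0 the tip points to world -y.
- red_spool_center (a point): Centre of loose spool, 100 g: white square flanges 54 x 54 mm, red drum between, 36 mm long along own y; 34 mm hole right through along y. Stands on the table, hole level, z up, centre 27 mm high, yaw within 0.35 rad of 0. Grip across x (54 mm). Either end first. Against the disc its centre is 82 mm from the rod's tip; let go, it hangs 11 mm below the rod's axis.
- cap_center (a point): Centre of loose yellow cap, 60 g: block 48 x 48 mm (x, z), 42 long along own y; blind 30 mm hole, 34 deep, open at the +y face; black square on the closed -y face. Lies hole level, z up, centre 24 mm high, yaw within 0.35 rad of 0. Grip across x. Fully home its centre is 13 mm inward (+y of rod_tip) of the rod's tip, clear of the spool; let go, it hangs 9 mm low.
- blue_spool_center (a point): Centre of a spool like the red one but blue; stays where it stands. Red spool, blue spool and cap stand in any order in a row across world y, centres at least 90 mm apart in y. A small pump and a flat fan, each under 50 mm high, lie beyond them (+x), centres at least 150 mm farther in x than theirs.
Mind the look-alikes: they are no part of the job. Leave any purple look-alike of the part that bears red_spool_center alone.

How it is judged:
By the outcome, as a careful person would: the job done as asked, in the order asked, and still so for the second after the job is handed in, with the robot touching nothing.
It also fails if it takes over 54 s, if anything falls off the work surface, if the arm or the gripper's body presses on something with over 40 N, if the wrist force passes 120 N, or if a joint passes its speed limit or range.

### The arm

A 6-joint arm with a two-finger parallel gripper is mounted at the origin on the work surface. World frame = base frame: x ahead of the robot, y to its left, z up, the work surface at z = 0. Lengths are in m, angles in rad, forces in N, time in s.
With the tool pointing down it reaches from about 0.35 to 0.875 m from the base axis. Payload 15.5 kg.
Tool frame: the origin (TCP) lies on the centre line of the jaws, within the pads' length; the fingertips stand finger_overhang ahead of it and the grasp point (between the pads) lies 6 mm ahead of it (finger_overhang is the distance from the TCP to the fingertips, in m); y points along the fingers, x is the direction in which the jaws open and shut, and the axes are right-handed (so a half turn about y gives the same grasp; the last joint's range is limited). The gripper opens to 85 mm and grips with 20 to 120 N. Pads are 22 mm wide; open, the fingers measure 114 mm over their backs; the gripper's body (76 mm by 85 mm) begins 54 mm behind the grasp point. The pads swing forward as they close: fully open they stand 13 mm farther back than shut.
Start: joints at [-1.367, 0.494, 1.345, -0, 1.302, -0.096], TCP at [0.185, -0.597, 0.256] pointing down, gripper open.
Joint ranges: [-2.91, 2.91], [-0.82, 2.16], [0.22, 2.67], [-1.22, 4.37], [0.12, 2.79], [-3.08, 3.08]. Speed limits (rad/s): [1.89, 1.89, 2.57, 3.01, 3.01, 3.01].

### API

Orientations are given as a unit quaternion [x, y, z, w].
In Python, from workcell import state, camera, job_done, finger_overhang gives the robot as it stands.
- The arm moves only by the shell command python3 -m pendant 'ROWS' [FORCE]. ROWS is JSON, a list of rows, each a list of 3 entries, a list of its own where there are three numbers: the shift along the tool's x, y, z each as a share of 0.1 m, from -1 to 1, then the turn about the tool's y as a share of 180 degrees, from -1 to 1, then the opening, from 0 (shut) to 1 (fully open). A call has exactly 10 rows; each row is the pose to reach, as a shift and turn from the pose measured when the call began, along the tool's axes at that moment, turning the shorter way round; what a row does not reach only later rows make up. A row lasts 1/8 s, in which the tool goes at most 62.5 mm and 10.7 degrees, less where a joint would pass 70% of its speed; a pose out of reach is approached as far as the arm can. A call with a number of a shift or a turn outside -1 to 1 is refused whole. A call with a gripper value outside its range is refused whole. The fingers move at their own pace and stop on an object; FORCE is the grip in N (left out, the last holds). Time passes only in rows, so rows that repeat a pose let the fingers close, or fill a call up. It gives the time, the measured TCP pose, the force and the opening at its end, in the units of the state.
- state(): the state, without advancing time (a new reading comes with each control period).
- camera(name): name is "scene" or "top" or "wrist"; returns a dict with "pixels" (400x640x3 uint8, red, green, blue), "depth" (400x640 float32, m along the optical axis (not along the pixel's ray), 0 where there is no reading), "fovy" (degrees; the focal length in pixels is half the picture's height over the tangent of half this angle, whatever the lens; pixels are square), "cx", "cy" (the principal point, pixels), "dist_coeffs" ([k1, k2, p1, p2, k3] as OpenCV has them; the pictures are not rectified), "R" (3x3) and "t" (3): a world point X has camera coordinates R X + t. Camera axes: x right, y down, z forward; pixel columns grow to the right and rows downward; lengths in m; the calibration is good to about 2 mm. A picture is of the moment at which its call begins.
- job_done(): hands the job in, once; it reports no verdict.
The state is a dict: "time": time; "joint_positions": joint angles; "dq": joint speeds; "tau": joint torques, N m; "tcp_pos": TCP position; "tool_rot": TCP orientation; "contact_force": force on the tool from outside, world axes, zero at the start; "moment": the same for the moment, N m; "finger_gap": opening from 0.0 (shut) to 1.0 (fully open).
Only numpy, scipy, OpenCV 4.12 (cv2) and the standard library are available. Lean on these libraries where they do the work, as an engineer would, in place of code of your own. Each camera call takes 0.05 s, during which the arm holds its last target. There are 200 camera calls.

## Working session

There is one attempt and no reset: what is moved stays moved. The work goes in short steps, Python scripts to look and compute and a shell command to move; the robot and the scene stay as the last step left them, time stands still between calls to the robot, and variables do not carry over. Pictures are saved under pics/ and viewed, about 8 in all and at most 12, crops included, and the job is handed in when it is done.

```bash
ls; mkdir -p pics; cat > h.py <<'E'
import numpy as np, cv2
from workcell import state, camera, finger_overhang
def K(c):
    f=200/np.tan(np.radians(c["fovy"])/2); return np.array([[f,0,c["cx"]],[0,f,c["cy"]],[0,0,1]])
def cloud(c):
    h,w=c["depth"].shape
    uv=np.stack(np.meshgrid(np.arange(w),np.arange(h)),-1).reshape(-1,1,2).astype(np.float32)
    n=cv2.undistortPoints(uv,K(c),np.array(c["dist_coeffs"],float)).reshape(h,w,2)
    d=c["depth"]; P=np.dstack([n[...,0]*d,n[...,1]*d,d])
    W=(P-np.array(c["t"]))@np.array(c["R"]); W[d==0]=np.nan; return W
def save(c,name): cv2.imwrite("pics/"+name,c["pixels"][:,:,::-1])
E
python3 - <<'E'
from h import *
print(finger_overhang,state())
for n in("scene","top"):
    c=camera(n); save(c,n+"0.png"); np.savez(n+"0.npz",**c)
    print(n,c["fovy"],c["dist_coeffs"],-np.array(c["R"]).T@c["t"])
E
```

```text
pics
0.025 {'time': 0.0, 'joint_positions': array([-1.36652328e+00,  4.94176825e-01,  1.34613999e+00,  1.82221919e-05,
        1.30252878e+00, -9.54908146e-02]), 'dq': array([ 2.27261712e-04, -1.19510049e-03,  8.83039894e-04, -8.67136442e-04,
        3.42446917e-05,  2.70568401e-04]), 'tau': array([ 4.49516141e-03, -8.82169676e+01, -3.83861876e+01, -1.85057197e-04,
        1.01332625e-02,  4.75907143e-06]), 'tcp_pos': array([ 0.18450311, -0.59678775,  0.2557012 ]), 'tool_rot': array([-0.56875356,  0.42006061, -0.41940931,  0.56935429]), 'contact_force': array([ 0.68013787, -0.11597442,  0.3748113 ]), 'moment': array([ 0.03875927, -0.0290216 , -0.01999521]), 'finger_gap': 0.9961785800592021}
scene 47.35402544757878 [-0.04793018  0.          0.          0.          0.        ] [ 1.1966189  -0.02795625  0.73101067]
top 54.858055273549745 [-0.08480283  0.          0.          0.          0.        ] [ 0.44089239 -0.12601401  0.76235487]
```

View pics/top0.png

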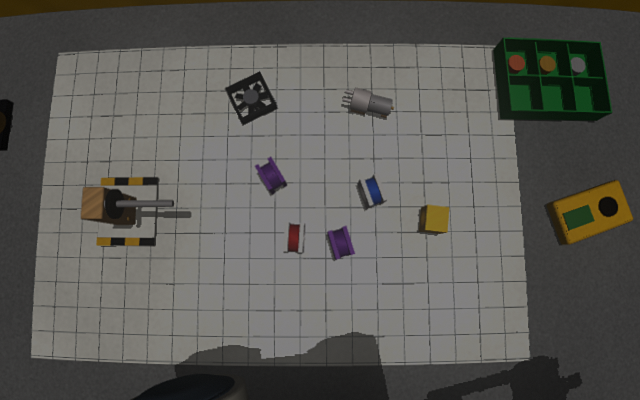

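View pics/scene0.png

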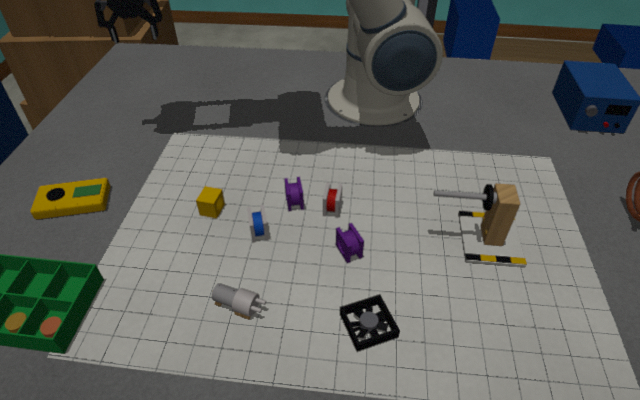

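The top view has image up = +x and image left = +y. The red spool with white flanges is at (295,238), blue at (371,191), the yellow cap at (434,219). The purple look-alikes are at (271,175) and (341,242). The rod tip is at about (172,203), with the stand at (115,205). Next I measure these from depth.

```bash
cat > m.py <<'E'
from h import *
import sys
for n in("top","scene"):
    c=dict(np.load(n+"0.npz")); W=cloud(c); 
    hsv=cv2.cvtColor(c["pixels"],cv2.COLOR_RGB2HSV)
    t=W[(abs(W[...,0]-.45)<.15)&(abs(W[...,1])<.2)]; print(n,"table z med",np.nanmedian(t[:,2]))
    H=W[...,2]
    up=((H>.012)&(W[...,0]>.25)&(W[...,0]<.75)&(abs(W[...,1])<.5)).astype(np.uint8)
    k,l,st,_=cv2.connectedComponentsWithStats(up)
    for i in range(1,k):
        if st[i,4]<60: continue
        m=l==i; P=W[m]; zt=np.percentile(P[:,2],97)
        T=P[P[:,2]>zt-.006]
        (cx,cy),(a,b),ang=cv2.minAreaRect(T[:,:2].astype(np.float32)*1000)
        print(st[i],"med rgb",np.median(c["pixels"][m],0).astype(int),"ztop %.3f"%zt,"rect top",np.round([cx,cy,a,b,ang],1))
    # rod points
    r=(abs(H-.122)<.012)&(W[...,1]>.1)&(W[...,1]<.6)&(W[...,0]>.2)&(W[...,0]<.7)
    P=W[r]; print("rodlvl",len(P),P.min(0) if len(P) else '',P.max(0) if len(P) else '')
c=dict(np.load("top0.npz"))
cv2.imwrite("pics/crop.png",cv2.resize(c["pixels"][150:270,70:470,::-1],None,fx=2,fy=2,interpolation=cv2.INTER_CUBIC))
E
python3 m.py
```

```text
top table z med 0.00042959383164909673
[342  96  52  20 679] med rgb [84 80 79] ztop 0.044 rect top [ 740.5 -233.5   81.5   18.6   85. ]
[231 101  47  22 390] med rgb [28 28 27] ztop 0.026 rect top [744.9   2.7  47.5  81.2  24.6]
[255 156  32  37 550] med rgb [63 40 78] ztop 0.056 rect top [593.8 -34.2  54.2  35.8  30.8]
[357 172  31  36 625] med rgb [57 58 97] ztop 0.055 rect top [ 561.9 -228.9   53.7   36.4   18.6]
[  81  187   93   38 2077] med rgb [68 61 49] ztop 0.143 rect top [527.2 246.6  43.   55.1   6.1]
[421 204  28  30 683] med rgb [129 106  34] ztop 0.050 rect top [ 506.4 -348.7   42.1   48.4   82.4]
[283 222  22  30 566] med rgb [98 78 77] ztop 0.055 rect top [473.9 -79.3  36.1  51.9  86.3]
[327 225  28  34 583] med rgb [65 41 81] ztop 0.055 rect top [ 463.6 -166.7   53.7   36.1   16.6]
[ 134  374  115   26 2333] med rgb [17 18 20] ztop 0.302 rect top [274.7  29.6   7.2  97.7   1.7]
rodlvl 927 [0.49942935 0.121588   0.11001388] [0.55533947 0.28111697 0.13399689]
scene table z med 0.0008913222859917177
[ 353    0   83   96 5024] med rgb [36 43 49] ztop 0.379 rect top [ 2.
[... 234 characters left out ...]
 56.5  86.9]
[ 433  184   87   66 2345] med rgb [81 65 42] ztop 0.139 rect top [528.5 249.9  59.3  58.   87.7]
[196 186  29  30 601] med rgb [108  87   0] ztop 0.049 rect top [ 508.2 -348.    44.3   51.5   81.7]
[247 205  22  35 494] med rgb [ 76  76 119] ztop 0.055 rect top [ 562.2 -228.8   56.8   36.    18.5]
[335 223  29  37 666] med rgb [60 26 78] ztop 0.055 rect top [594.4 -36.3  56.5  37.4  31.8]
[212 283  55  21 422] med rgb [116 114 113] ztop 0.045 rect top [ 741.7 -233.2   80.5   16.6   84.8]
[339 294  53  25 494] med rgb [14 14 15] ztop 0.027 rect top [7.291e+02 3.000e+00 4.160e+01 9.260e+01 4.000e-01]
rodlvl 774 [0.50017256 0.12166936 0.11000052] [0.55836502 0.28036122 0.13399149]
```

View pics/crop.png

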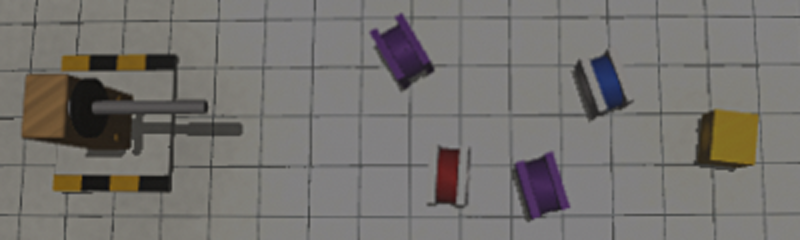

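The crop confirms the parts. Only the spool at (448,177) in the crop, which is (295,238) in the top view, has a red drum with white flanges. The two purple ones at crop (401,50) and (541,185) are the look-alikes to leave alone. The red one is 36×52 mm with its top at 55 mm, which matches the spec. Next I fit the rod axis.

```bash
cat > rod.py <<'E'
from h import *
for n in("top","scene"):
    c=dict(np.load(n+"0.npz")); W=cloud(c); H=W[...,2]
    r=(H>.108)&(H<.134)&(W[...,1]>.1)&(W[...,1]<.21)&(W[...,0]>.45)&(W[...,0]<.6)
    P=W[r]
    p=np.polyfit(P[:,1],P[:,0],1); q=np.polyfit(P[:,1],P[:,2],1)
    res=P[:,0]-np.polyval(p,P[:,1])
    ymin=np.sort(P[:,1])[:6]
    print(n,len(P),"x=%.4f+%.4f(y-.12)"%(np.polyval(p,.12),p[0]),"yaw",-np.arctan(p[0]),"z at .12 %.4f, .2 %.4f"%(np.polyval(q,.12),np.polyval(q,.2)),"xres std",res.std(), "ymin",np.round(ymin,4), "zmax",np.percentile(P[:,2],[50,95]))
    d=(H>.137)&(W[...,1]>.19)&(W[...,1]<.3)&(W[...,0]>.45)&(W[...,0]<.6)
    print(" disc",np.round([W[d].min(0),W[d].max(0)],4), "dark front",)
E
python3 rod.py
python3 - <<'E'
from h import *
from scipy.spatial.transform import Rotation as R
s=state(); M=R.from_quat(s['tool_rot']).as_matrix(); print(M.round(3))
for n,p,yaw in(("red",[.4738,-.0793,.027],np.radians(-3.4)),("cap",[.5073,-.3484,.024],np.radians(-8))):
    x=np.array([np.cos(yaw),np.sin(yaw),0])
    print(n,"turn about tool y deg options", [np.degrees(np.arctan2(-(M.T@(sg*x))[2],(M.T@(sg*x))[0])) for sg in(1,-1)],"shift to grasp pt",M.T@(np.array(p)+[0,0,.006]-s['tcp_pos']))
E
```

```text
top 355 x=0.5278+0.0020(y-.12) yaw -0.0019926368993516165 z at .12 0.1240, .2 0.1248 xres std 0.003391046146043595 ymin [0.1216 0.1216 0.1219 0.122  0.122  0.1222] zmax [0.12460471 0.12700592]
 disc [[0.5029 0.2204 0.137 ]
 [0.5488 0.2751 0.1479]] dark front
scene 282 x=0.5315+0.0025(y-.12) yaw -0.0025046592089908466 z at .12 0.1229, .2 0.1231 xres std 0.002704972422106151 ymin [0.1217 0.1219 0.1219 0.1221 0.1221 0.1223] zmax [0.12375464 0.12698885]
 disc [[0.5081 0.2203 0.1371]
 [0.5525 0.2752 0.1473]] dark front
[[ 0.295 -0.     0.955]
 [-0.955  0.001  0.295]
 [-0.001 -1.     0.   ]]
red turn about tool y deg options [np.float64(-69.42380209129652), np.float64(110.57619790870348)] shift to grasp pt [-0.40878448  0.22323098  0.42920457]
cap turn about tool y deg options [np.float64(-64.82380420205637), np.float64(115.17619579794365)] shift to grasp pt [-0.14179004  0.2259396   0.38174202]
```

Rod: tip at about (0.5285, 0.1215, 0.120) and stand yaw ≈ 0. The disc front at y = 0.2204 agrees with the expected 0.2215. Red spool: (0.474, -0.079), yaw ≈ -3.4°. Moving to it now.

```bash
python3 -m pendant '[[[-0.15,0,0.15],0,1],[[-0.3,0.05,0.3],0,1],[[-0.45,0.1,0.45],0,1],[[-0.6,0.15,0.6],0,1],[[-0.75,0.2,0.75],0,1],[[-0.9,0.25,0.9],0,1],[[-1,0.3,1],0,1],[[-1,0.3,1],0,1],[[-1,0.3,1],0,1],[[-1,0.3,1],0,1]]'
python3 -m pendant '[[[-0.12,0,0.12],0,1],[[-0.24,0.05,0.24],0,1],[[-0.36,0.1,0.36],0,1],[[-0.48,0.15,0.48],0,1],[[-0.6,0.2,0.6],0,1],[[-0.72,0.25,0.72],0,1],[[-0.84,0.3,0.84],0,1],[[-0.95,0.3,0.95],0,1],[[-1,0.3,1],0,1],[[-1,0.3,1],0,1]]'
python3 -m pendant '[[[-0.12,0,0.12],0,1],[[-0.24,0.05,0.24],0,1],[[-0.36,0.1,0.36],0,1],[[-0.48,0.15,0.48],0,1],[[-0.6,0.2,0.6],0,1],[[-0.72,0.25,0.72],0,1],[[-0.84,0.3,0.84],0,1],[[-0.95,0.3,0.95],0,1],[[-1,0.3,1],0,1],[[-1,0.3,1],0,1]]'
```

```text
time: 1.35
tcp_pos: [0.2503, -0.4724, 0.226]
tool_rot: [-0.569, 0.42, -0.42, 0.569]
contact_force: [-0.4, -0.7, -0.8]
finger_gap: 0.997
time: 2.6
tcp_pos: [0.3167, -0.3472, 0.1963]
tool_rot: [-0.569, 0.42, -0.42, 0.569]
contact_force: [-0.2, -0.2, 1.0]
finger_gap: 0.995
time: 3.85
tcp_pos: [0.3829, -0.2219, 0.1665]
tool_rot: [-0.569, 0.419, -0.42, 0.569]
contact_force: [0.2, 1.0, -0.1]
finger_gap: 1.001
```

```bash
python3 -m pendant '[[[-0.12,0,0.12],-0.05,1],[[-0.24,0.05,0.24],-0.1,1],[[-0.36,0.1,0.36],-0.15,1],[[-0.48,0.1,0.48],-0.2,1],[[-0.6,0.1,0.6],-0.25,1],[[-0.72,0.15,0.72],-0.3,1],[[-0.84,0.2,0.84],-0.35,1],[[-0.95,0.2,0.95],-0.386,1],[[-1,0.2,1],-0.386,1],[[-1,0.2,1],-0.386,1]]'
cat > go.py <<'E'
# python3 go.py x y z yawdeg : shift in rows units from present TCP to have grasp point at x,y,z and turn
from h import *; import sys
from scipy.spatial.transform import Rotation as R
a=[float(v) for v in sys.argv[1:5]]
s=state(); M=R.from_quat(s['tool_rot']).as_matrix(); yw=np.radians(a[3])
x=M.T@[np.cos(yw),np.sin(yw),0]; th=np.degrees(np.arctan2(-x[2],x[0])); th=(th+90)%180-90
print("shift",(M.T@(np.array(a[:3])+[0,0,.006]-s['tcp_pos'])/.1).round(3),"turn",round(th/180,4),"tool x",M[:,0].round(3),"z",M[:,2].round(3), "q6",s['joint_positions'][5])
E
python3 go.py .4738 -.0793 .027 -3.4
python3 - <<'E'
from h import *
c=camera("wrist"); save(c,"w1.png"); W=cloud(c); H=W[...,2]
up=((H>.012)&(H<.07)).astype(np.uint8)
k,l,st,_=cv2.connectedComponentsWithStats(up)
for i in range(1,k):
    if st[i,4]<200: continue
    P=W[l==i]; T=P[P[:,2]>np.percentile(P[:,2],97)-.006]
    print(st[i],np.round(cv2.minAreaRect(T[:,:2].astype(np.float32)*1000)[0:2],1),cv2.minAreaRect(T[:,:2].astype(np.float32)*1000)[2],T[:,2].max())
E
```

```text
time: 5.1
tcp_pos: [0.449, -0.0969, 0.1466]
tool_rot: [0.707, -0.021, 0.021, -0.707]
contact_force: [-0.2, 0.0, 0.2]
finger_gap: 0.999
shift [0.237 1.136 0.191] turn -0.0001 tool x [ 0.998 -0.06   0.001] z [ 0.06   0.998 -0.   ] q6 -0.2828478669833705
[ 618   22   22   96 1106] [[717.8   9.6]
 [ 12.1  47.4]] 12.648792266845703 0.027995980110785326
[ 449   74  109   83 4882] [[594.9 -35. ]
 [ 55.3  37.4]] 30.370681762695312 0.05712915360124588
[ 319  154   72   55 3504] [[475.1 -80.5]
 [ 36.8  53.2]] 86.3484115600586 0.057185749947551656
[ 308  237   73   74 3357] [[ 464.8 -167.4]
 [  53.4   37.8]] 16.61128807067871 0.05652443449550998
[ 572  255   68   89 3626] [[ 741.8 -233. ]
 [  80.2   27. ]] 75.33638000488281 0.04576904908031582
```

View pics/w1.png

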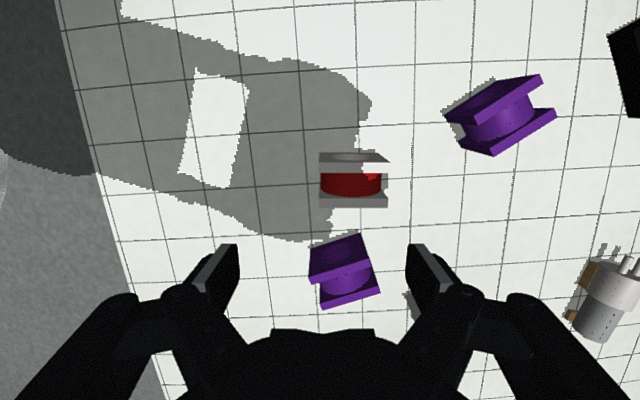

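The wrist view shows the red drum with white flanges at (354,180), between the purple spools at (343,270) and (500,112). It puts red at (0.475, -0.0805), within 1.3 mm of the top-view value. I take the average and descend.

```bash
python3 -m pendant '[[[0.1,0,0.1],0,1],[[0.24,0.1,0.19],0,1],[[0.24,0.2,0.19],0,1],[[0.24,0.35,0.19],0,1],[[0.24,0.5,0.19],0,1],[[0.24,0.65,0.19],0,1],[[0.24,0.8,0.19],0,1],[[0.24,0.92,0.19],0,1],[[0.24,1,0.19],0,1],[[0.24,1,0.19],0,1]]'
python3 go.py .4743 -.0798 .027 -3.4
python3 - <<'E'
from h import *
c=camera("wrist"); p=-np.array(c["R"]).T@c["t"]; print("cam - tcp",p-state()['tcp_pos'])
E
```

```text
time: 6.4
tcp_pos: [0.4736, -0.0795, 0.046]
tool_rot: [-0.707, 0.021, -0.021, 0.707]
contact_force: [-0.9, 0.3, 0.6]
finger_gap: 1.0
shift [ 0.007  0.13  -0.003] turn -0.0001 tool x [ 0.998 -0.06  -0.001] z [ 0.06   0.998 -0.   ] q6 -0.2308223293278138
cam - tcp [0.00508711 0.07273743 0.11821525]
```

```bash
python3 -m pendant '[[[0,0.06,0],0,1],[[0,0.13,0],0,1],[[0,0.13,0],0,0.8],[[0,0.13,0],0,0.6],[[0,0.13,0],0,0.4],[[0,0.13,0],0,0.2],[[0,0.13,0],0,0.2],[[0,0.13,0],0,0.2],[[0,0.13,0],0,0.2],[[0,0.13,0],0,0.2]]' 50
python3 -m pendant '[[[0,0,0],0,0.2],[[0,-0.1,0],0,0.2],[[0,-0.2,0],0,0.2],[[0,-0.35,0],0,0.2],[[0,-0.5,0],0,0.2],[[0,-0.65,0],0,0.2],[[0,-0.8,0],0,0.2],[[0,-0.9,0],0,0.2],[[0,-0.93,0],0,0.2],[[0,-0.93,0],0,0.2]]'
python3 go.py .5285 .08 .120 0
```

```text
time: 7.7
tcp_pos: [0.4738, -0.0795, 0.0338]
tool_rot: [0.707, -0.021, 0.021, -0.707]
contact_force: [-3.3, -0.1, 6.4]
finger_gap: 0.617
time: 8.95
tcp_pos: [0.4738, -0.0795, 0.1268]
tool_rot: [0.707, -0.021, 0.021, -0.707]
contact_force: [0.5, 0.3, -1.2]
finger_gap: 0.615
shift [0.452 0.007 1.625] turn -0.0189 tool x [ 0.998 -0.059  0.   ] z [ 0.059  0.998 -0.   ] q6 -0.23091615182311095
```

```bash
python3 -m pendant '[[[0.05,0,0.1],0,0.2],[[0.1,0,0.2],-0.005,0.2],[[0.15,0,0.32],-0.01,0.2],[[0.2,0,0.44],-0.015,0.2],[[0.27,0,0.56],-0.019,0.2],[[0.34,0,0.68],-0.019,0.2],[[0.4,0,0.8],-0.019,0.2],[[0.45,0,0.9],-0.019,0.2],[[0.45,0,0.92],-0.019,0.2],[[0.45,0,0.92],-0.019,0.2]]'
python3 go.py .5285 .08 .120 0
python3 - <<'E'
from h import *
for n in("top","scene"):
    c=camera(n); save(c,n+"1.png"); np.savez(n+"1.npz",**c)
a=cv2.imread("pics/top1.png")[140:270,60:340]; b=cv2.imread("pics/scene1.png")[120:280,300:560]
a=cv2.resize(a,(400,186)); b=cv2.resize(b,(400,246)); cv2.imwrite("pics/c1.png",cv2.resize(np.vstack([a,b]),None,fx=1.35,fy=1.35))
E
```

```text
time: 10.2
tcp_pos: [0.5239, 0.0096, 0.1267]
tool_rot: [0.707, 0.0, -0.0, -0.707]
contact_force: [-0.1, -0.7, -1.9]
finger_gap: 0.615
shift [0.046 0.007 0.704] turn 0.0001 tool x [1. 0. 0.] z [-0.  1. -0.] q6 -0.09545408127012245
```

View pics/c1.png

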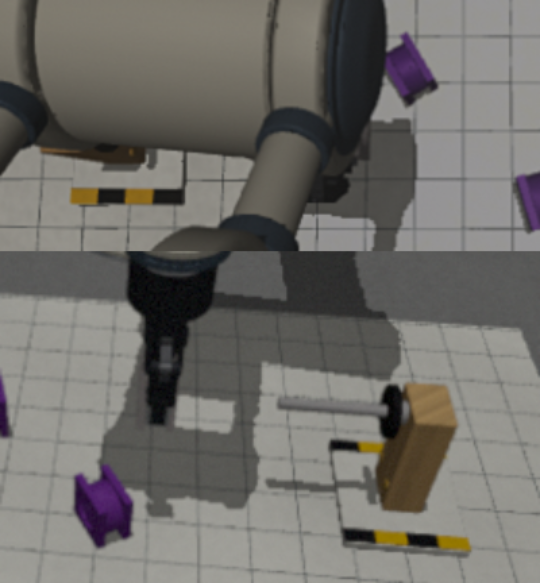

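In the scene crop the spool is in the fingers at (160,410) and the rod tip is at (282,402). The arm hides the top view. I measure the rod again with the wrist camera before threading.

```bash
python3 - <<'E'
from h import *
c=camera("wrist"); W=cloud(c); H=W[...,2]; px=c["pixels"]
r=(H>.108)&(H<.134)&(W[...,1]>.1)&(W[...,1]<.21)&(W[...,0]>.49)&(W[...,0]<.57)
P=W[r]; print(len(P),"ymin",np.sort(P[:,1])[:5])
for a in np.arange(.12,.21,.02):
    Q=P[(P[:,1]>a)&(P[:,1]<a+.02)]
    if len(Q): print(round(a,2),len(Q),"x lo/hi",np.percentile(Q[:,0],[3,97]).round(4),"zmax",np.percentile(Q[:,2],95).round(4))
# spool in hand
m=(H>.08)&(H<.17)&(abs(W[...,1]-.015)<.04)&(abs(W[...,0]-.524)<.05)
r_,g,b=[px[...,i].astype(int) for i in range(3)]
for nm,k in(("red",m&(r_>2*g)&(r_>50)),("bright",m&(np.minimum(np.minimum(r_,g),b)>70))):
    if k.sum(): print(nm,k.sum(),np.percentile(W[k],[2,50,98],axis=0).round(4))
E
```

```text
236 ymin [0.12139185 0.12150368 0.12153547 0.12153882 0.12154144]
0.12 236 x lo/hi [0.5244 0.5347] zmax 0.126
red 3813 [[ 5.041e-01 -1.000e-04  1.039e-01]
 [ 5.248e-01  9.400e-03  1.439e-01]
 [ 5.458e-01  1.760e-02  1.472e-01]]
bright 9833 [[ 0.4982 -0.0049  0.0974]
 [ 0.5247  0.0241  0.1438]
 [ 0.551   0.027   0.1489]]
```

```bash
python3 -m pendant '[[[0.02,0,0.1],0,0.2],[[0.045,0,0.2],0,0.2],[[0.045,0,0.32],0,0.2],[[0.045,0,0.44],0,0.2],[[0.045,0,0.56],0,0.2],[[0.045,0,0.68],0,0.2],[[0.045,0,0.8],0,0.2],[[0.045,0,0.9],0,0.2],[[0.045,0,0.94],0,0.2],[[0.045,0,0.94],0,0.2]]'
python3 - <<'E'
from h import *
c=camera("wrist"); save(c,"w2.png"); W=cloud(c); H=W[...,2]
for a in np.arange(.13,.21,.02):
    r=(H>.112)&(H<.132)&(W[...,1]>a)&(W[...,1]<a+.02)&(W[...,0]>.49)&(W[...,0]<.57); Q=W[r]
    if len(Q): print(round(a,2),len(Q),"x lo/hi",np.percentile(Q[:,0],[3,97]).round(4),"zmax",np.percentile(Q[:,2],95).round(4))
E
```

```text
time: 11.6
tcp_pos: [0.5285, 0.1035, 0.1267]
tool_rot: [0.707, 0.0, 0.0, -0.707]
contact_force: [0.3, 0.2, -1.3]
finger_gap: 0.613
0.13 1152 x lo/hi [0.524  0.5352] zmax 0.1274
0.15 1309 x lo/hi [0.5241 0.5352] zmax 0.1276
0.17 1457 x lo/hi [0.5241 0.535 ] zmax 0.1276
0.19 1672 x lo/hi [0.5239 0.5349] zmax 0.1277
```

View pics/w2.png

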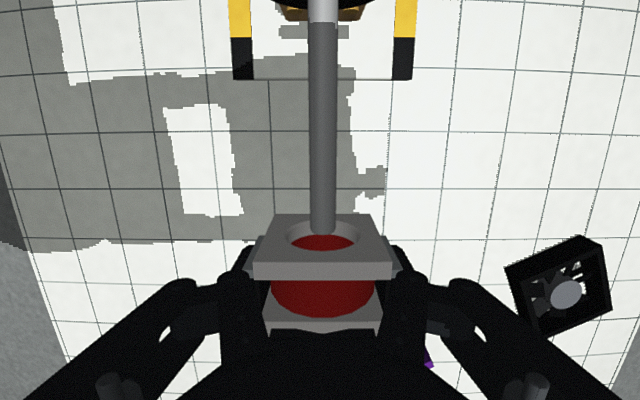

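The rod at (322,225) is centred in the spool's hole mouth at (322,238). Sliding on now.

```bash
python3 -m pendant '[[[0.005,0,0.1],0,0.2],[[0.01,0,0.22],0,0.2],[[0.01,0,0.34],0,0.2],[[0.01,0,0.46],0,0.2],[[0.01,0,0.58],0,0.2],[[0.01,0,0.7],0,0.2],[[0.01,0,0.8],0,0.2],[[0.01,0,0.88],0,0.2],[[0.01,0,0.94],0,0.2],[[0.01,0,0.97],0,0.2]]'
python3 - <<'E'
from h import *
print(state()['tcp_pos'],state()['contact_force'])
c=camera("wrist"); W=cloud(c); H=W[...,2]
np.savez("w3.npz",**c); save(c,"w3.png")
px=c["pixels"].astype(int)
m=(H>.14)&(H<.152)&(abs(W[...,0]-.529)<.02)
ys=W[...,1][m]; h,e=np.histogram(ys,np.arange(.17,.26,.002)); print([(round(a,3),int(n)) for a,n in zip(e,h) if n])
E
```

```text
time: 12.9
tcp_pos: [0.5295, 0.2005, 0.1267]
tool_rot: [0.707, 0.0, 0.0, -0.707]
contact_force: [-0.0, 0.3, -1.1]
finger_gap: 0.615
[0.52953737 0.20050351 0.12669212] [-0.04637857  0.309275   -1.05257668]
[(np.float64(0.182), 7), (np.float64(0.184), 110), (np.float64(0.186), 372), (np.float64(0.188), 861), (np.float64(0.19), 374), (np.float64(0.192), 310), (np.float64(0.194), 289), (np.float64(0.196), 316), (np.float64(0.198), 309), (np.float64(0.2), 332), (np.float64(0.202), 312), (np.float64(0.204), 319), (np.float64(0.206), 241), (np.float64(0.208), 120), (np.float64(0.21), 432), (np.float64(0.212), 454), (np.float64(0.214), 473), (np.float64(0.216), 1224), (np.float64(0.218), 112), (np.float64(0.22), 13), (np.float64(0.222), 336), (np.float64(0.224), 399), (np.float64(0.226), 403), (np.float64(0.228), 656), (np.float64(0.23), 133)]
```

```bash
python3 -m pendant '[[[0,0.03,0],0,0.2],[[0,0.06,0],0,0.2],[[0,0.09,0],0,0.2],[[0,0.095,0.01],0,0.2],[[0,0.095,0.02],0,0.2],[[0,0.095,0.025],0,0.2],[[0,0.095,0.03],0,0.2],[[0,0.095,0.035],0,0.2],[[0,0.095,0.04],0,0.2],[[0,0.095,0.04],0,0.2]]' 30
```

```text
time: 14.2
tcp_pos: [0.5295, 0.2047, 0.1172]
tool_rot: [0.707, 0.0, 0.0, -0.707]
contact_force: [0.5, 0.7, -1.4]
finger_gap: 0.615
```

```bash
python3 -m pendant '[[[0,0,0.005],0,0.2],[[0,0,0.01],0,0.2],[[0,0,0.01],0,0.2],[[0,0,0.015],0,0.2],[[0,0,0.015],0,0.2],[[0,0,0.02],0,0.2],[[0,0,0.02],0,0.2],[[0,0,0.025],0,0.2],[[0,0,0.025],0,0.2],[[0,0,0.025],0,0.2]]'
python3 - <<'E'
from h import *
c=camera("wrist"); save(c,"w4.png"); W=cloud(c); H=W[...,2]
m=(H>.125)&(H<.152)&(abs(W[...,0]-.529)<.015)
ys=W[...,1][m]; h,e=np.histogram(ys,np.arange(.18,.24,.001)); print([(round(float(a),3),int(n)) for a,n in zip(e,h) if n])
cv2.imwrite("pics/w4c.png",cv2.resize(c["pixels"][100:330,200:450,::-1],None,fx=2,fy=2))
E
```

```text
time: 15.45
tcp_pos: [0.5295, 0.205, 0.1172]
tool_rot: [0.708, -0.0, -0.0, -0.706]
contact_force: [1.3, -23.6, 3.9]
finger_gap: 0.615
[(0.187, 1), (0.188, 21), (0.189, 49), (0.19, 116), (0.191, 131), (0.192, 159), (0.193, 336), (0.194, 259), (0.195, 123), (0.196, 116), (0.197, 143), (0.198, 136), (0.199, 149), (0.2, 126), (0.201, 142), (0.202, 138), (0.203, 139), (0.204, 151), (0.205, 139), (0.206, 150), (0.207, 154), (0.208, 146), (0.209, 138), (0.21, 137), (0.211, 104), (0.212, 73), (0.213, 38), (0.214, 135), (0.215, 174), (0.216, 170), (0.217, 116), (0.218, 48), (0.219, 17), (0.22, 1), (0.221, 6), (0.222, 111), (0.223, 189), (0.224, 196), (0.225, 190), (0.226, 200), (0.227, 201), (0.228, 213), (0.229, 1307), (0.23, 537), (0.231, 103), (0.232, 117), (0.233, 106), (0.234, 117), (0.235, 108), (0.236, 126), (0.237, 105), (0.238, 73)]
```

View pics/w4c.png

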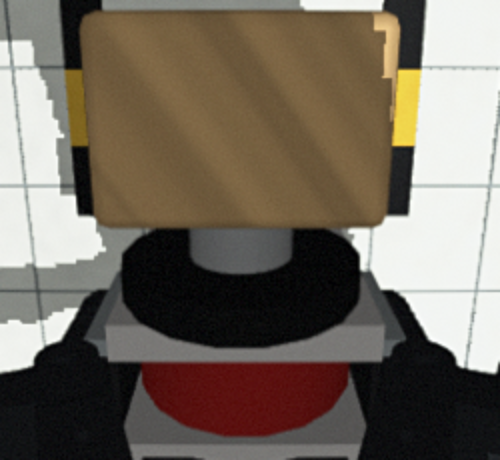

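The push reads 23.6 N along y and the flange sits against the disc at (240,335) in the crop, so the spool is seated. Release and lift.

```bash
python3 -m pendant '[[[0,0,0],0,0.65],[[0,0,0],0,0.75],[[0,0,0],0,0.9],[[0,0,0],0,1],[[0,0,0],0,1],[[0,-0.15,0],0,1],[[0,-0.4,0],0,1],[[0,-0.7,0],0,1],[[0,-1,0],0,1],[[0,-1,0],0,1]]'
python3 - <<'E'
from h import *
c=camera("wrist"); save(c,"w5.png"); W=cloud(c); H=W[...,2]; c2=camera("scene"); save(c2,"scene5.png"); np.savez("scene5.npz",**c2)
a=cv2.resize(c["pixels"][:,:,::-1],(480,300)); b=cv2.resize(c2["pixels"][150:280,400:560,::-1],(369,300)); cv2.imwrite("pics/c5.png",cv2.resize(np.hstack([a,b]),(790,279)))
px=c["pixels"].astype(int); m=(H>.08)&(H<.145)&(px[...,0]>2*px[...,1])&(px[...,0]>50)&(abs(W[...,1]-.2)<.05)
if m.sum(): print("red drum",m.sum(),np.percentile(W[m],[2,50,98],axis=0).round(4))
E
```

```text
time: 16.75
tcp_pos: [0.5307, 0.2057, 0.2203]
tool_rot: [0.708, 0.002, 0.002, -0.706]
contact_force: [-0.1, -0.3, -0.9]
finger_gap: 1.002
red drum 1193 [[0.507  0.1953 0.1207]
 [0.5295 0.2036 0.1334]
 [0.5519 0.2121 0.1364]]
```

View pics/c5.png

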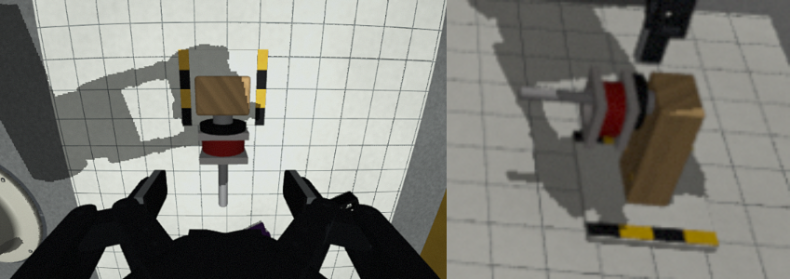

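The spool hangs on the rod against the disc. The drum centre measures y = 0.2036 against 0.2035 expected. Now the cap.

```bash

python3 -m pendant '[[[0,0,-0.12],0,1],[[0,0,-0.24],0,1],[[0,0,-0.36],0,1],[[0,0,-0.48],0,1],[[0,0,-0.6],0,1],[[0,0,-0.72],0,1],[[0,0,-0.84],0,1],[[0,0,-0.95],0,1],[[0,0,-1],0,1],[[0,0,-1],0,1]]'
python3 -m pendant '[[[0,0,-0.12],0,1],[[0,0,-0.24],0,1],[[0,0,-0.36],0,1],[[0,0,-0.48],0,1],[[0,0,-0.6],0,1],[[0,0,-0.72],0,1],[[0,0,-0.84],0,1],[[0,0,-0.95],0,1],[[0,0,-1],0,1],[[0,0,-1],0,1]]'
python3 -m pendant '[[[0,0,-0.12],0,1],[[0,0,-0.24],0,1],[[0,0,-0.36],0,1],[[0,0,-0.48],0,1],[[0,0,-0.6],0,1],[[0,0,-0.72],0,1],[[0,0,-0.84],0,1],[[0,0,-0.95],0,1],[[0,0,-1],0,1],[[0,0,-1],0,1]]'
python3 -m pendant '[[[0,0,-0.12],0,1],[[0,0,-0.24],0,1],[[-0.1,0,-0.36],0,1],[[-0.1,0,-0.48],0,1],[[-0.1,0.05,-0.6],0,1],[[-0.15,0.1,-0.72],0,1],[[-0.2,0.15,-0.84],0,1],[[-0.23,0.2,-0.95],0,1],[[-0.23,0.2,-1],0,1],[[-0.23,0.2,-1],0,1]]'
python3 -m pendant '[[[0,0,-0.12],0.01,1],[[0,0,-0.24],0.02,1],[[0,0,-0.36],0.03,1],[[0,0.1,-0.48],0.044,1],[[0,0.2,-0.6],0.044,1],[[0,0.3,-0.72],0.044,1],[[0,0.4,-0.84],0.044,1],[[0,0.4,-0.95],0.044,1],[[0,0.4,-1],0.044,1],[[0,0.4,-1],0.044,1]]'
python3 - <<'E'
from h import *
c=camera("wrist"); save(c,"w6.png"); W=cloud(c); H=W[...,2]
px=c["pixels"].astype(int)
up=((H>.012)&(H<.07)&(px[...,2]<.6*px[...,0])&(abs(W[...,1]+.35)<.06)).astype(np.uint8)
k,l,st,_=cv2.connectedComponentsWithStats(up)
for i in range(1,k):
    if st[i,4]<200: continue
    P=W[l==i]; T=P[P[:,2]>np.percentile(P[:,2],97)-.006]
    print(st[i],cv2.minAreaRect(T[:,:2].astype(np.float32)*1000),T[:,2].max())
E
python3 go.py .5073 -.3484 .024 -8
```

```text
time: 18.1
tcp_pos: [0.5295, 0.1051, 0.2181]
tool_rot: [0.708, 0.0, 0.0, -0.706]
contact_force: [-0.3, 0.4, 0.0]
finger_gap: 0.996
time: 19.35
tcp_pos: [0.5295, 0.0049, 0.2184]
tool_rot: [0.708, -0.0, 0.0, -0.706]
contact_force: [0.2, -0.3, -0.2]
finger_gap: 0.994
time: 20.6
tcp_pos: [0.5294, -0.0953, 0.2187]
tool_rot: [0.708, -0.0, 0.001, -0.706]
contact_force: [0.2, -0.4, -0.1]
finger_gap: 1.002
time: 21.85
tcp_pos: [0.5064, -0.1957, 0.1991]
tool_rot: [0.708, -0.0, 0.001, -0.706]
contact_force: [1.0, 0.8, 0.4]
finger_gap: 0.999
time: 23.1
tcp_pos: [0.5064, -0.2962, 0.1597]
tool_rot: [0.707, -0.049, 0.05, -0.704]
contact_force: [0.5, 0.2, -0.2]
finger_gap: 1.0
[ 304  218   54   58 2755] ((508.0232849121094, -348.5081787109375), (42.92342758178711, 47.34626770019531), 82.70134735107422) 0.050985354431605394
shift [ 0.081  1.299 -0.515] turn -0.0001 tool x [ 0.99  -0.14   0.002] z [ 0.14   0.99  -0.003] q6 -0.488157873724166
```

View pics/w6.png

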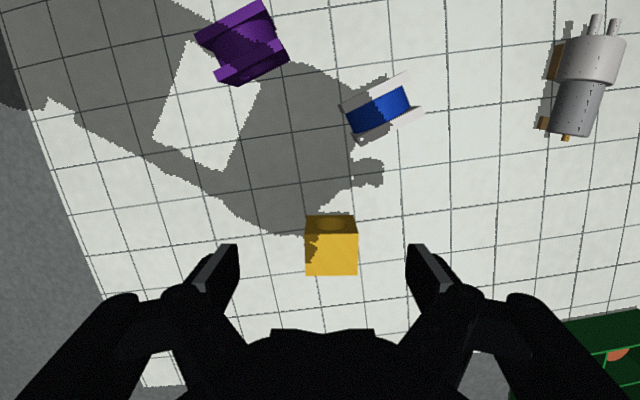

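The wrist view shows the yellow cap at (332,250) with its open hole face toward +y at (330,225). It measures (0.508, -0.3485) with its top at about 50 mm, consistent with the earlier values. Grasping.

```bash

python3 -m pendant '[[[0,0,-0.1],0,1],[[0.04,0,-0.2],0,1],[[0.085,0.05,-0.3],0,1],[[0.085,0.1,-0.4],0,1],[[0.085,0.2,-0.5],0,1],[[0.085,0.35,-0.515],0,1],[[0.085,0.5,-0.515],0,1],[[0.085,0.65,-0.515],0,1],[[0.085,0.8,-0.515],0,1],[[0.085,0.8,-0.515],0,1]]'
python3 go.py .5078 -.3484 .024 -7.6
```

```text
time: 24.4
tcp_pos: [0.5072, -0.3477, 0.0785]
tool_rot: [0.706, -0.05, 0.049, -0.705]
contact_force: [-0.4, 0.7, 0.8]
finger_gap: 0.999
shift [ 0.008  0.485 -0.005] turn -0.0023 tool x [ 0.99  -0.139 -0.   ] z [ 0.139  0.99  -0.002] q6 -0.5557426017301458
```

```bash

python3 -m pendant '[[[0,0.12,0],0,1],[[0.008,0.24,-0.005],0,1],[[0.008,0.36,-0.005],0,1],[[0.008,0.475,-0.005],0,0.9],[[0.008,0.475,-0.005],0,0.7],[[0.008,0.475,-0.005],0,0.4],[[0.008,0.475,-0.005],0,0.2],[[0.008,0.475,-0.005],0,0.2],[[0.008,0.475,-0.005],0,0.2],[[0.008,0.475,-0.005],0,0.2]]' 50
python3 -m pendant '[[[0,-0.05,0],0,0.2],[[0,-0.15,0],0,0.2],[[0,-0.3,0.1],0,0.2],[[0,-0.45,0.22],0,0.2],[[0,-0.6,0.34],0,0.2],[[0,-0.75,0.46],0,0.2],[[0,-0.9,0.58],0,0.2],[[0,-0.95,0.7],0,0.2],[[0,-0.95,0.8],0,0.2],[[0,-0.95,0.85],0,0.2]]'
python3 go.py .5295 .08 .120 0
```

```text
time: 25.65
tcp_pos: [0.5079, -0.3484, 0.0311]
tool_rot: [0.706, -0.05, 0.049, -0.705]
contact_force: [-0.9, -0.1, 1.6]
finger_gap: 0.555
time: 26.9
tcp_pos: [0.5196, -0.2632, 0.1255]
tool_rot: [0.706, -0.05, 0.049, -0.705]
contact_force: [-0.6, -0.7, -0.8]
finger_gap: 0.554
shift [-0.379 -0.011  3.413] turn -0.0444 tool x [ 0.99  -0.139 -0.001] z [ 0.139  0.99  -0.002] q6 -0.42946376068703435
```

```bash

python3 -m pendant '[[[0,0,0.12],-0.01,0.2],[[0,0,0.24],-0.02,0.2],[[0,0,0.36],-0.03,0.2],[[0,0,0.48],-0.044,0.2],[[-0.02,0,0.6],-0.044,0.2],[[-0.04,0,0.72],-0.044,0.2],[[-0.04,0,0.84],-0.044,0.2],[[-0.04,0,0.95],-0.044,0.2],[[-0.04,0,1],-0.044,0.2],[[-0.04,0,1],-0.044,0.2]]'
python3 -m pendant '[[[0,0,0.12],0,0.2],[[0,0,0.24],0,0.2],[[0,0,0.36],0,0.2],[[0,0,0.48],0,0.2],[[0,0,0.6],0,0.2],[[0,0,0.72],0,0.2],[[0,0,0.84],0,0.2],[[0,0,0.95],0,0.2],[[0,0,1],0,0.2],[[0,0,1],0,0.2]]'
python3 -m pendant '[[[0,0,0.12],0,0.2],[[0,0,0.24],0,0.2],[[0,0,0.36],0,0.2],[[0,0,0.48],0,0.2],[[0,0,0.6],0,0.2],[[0,0,0.72],0,0.2],[[0,0,0.84],0,0.2],[[0,0,0.95],0,0.2],[[0,0,1],0,0.2],[[0,0,1],0,0.2]]'
python3 go.py .5295 .08 .120 0
python3 - <<'E'
from h import *
c=camera("wrist"); W=cloud(c); H=W[...,2]; px=c["pixels"].astype(int); ty=state()['tcp_pos'][1]
m=(H>.08)&(H<.16)&(px[...,2]<.6*px[...,0])&(px[...,0]>60)&(abs(W[...,1]-ty)<.04)
print(m.sum(),np.percentile(W[m],[1,50,99],axis=0).round(4))
r=(H>.112)&(H<.132)&(W[...,1]>.1)&(W[...,1]<.17)&(abs(W[...,0]-.53)<.03);Q=W[r]; 
if len(Q):print("rod",len(Q),np.percentile(Q,[1,99],axis=0).round(4))
E
```

```text
time: 28.15
tcp_pos: [0.5297, -0.1634, 0.1253]
tool_rot: [0.708, -0.001, -0.0, -0.707]
contact_force: [-0.3, 0.4, -0.4]
finger_gap: 0.558
time: 29.4
tcp_pos: [0.5298, -0.0631, 0.1252]
tool_rot: [0.708, -0.001, -0.0, -0.707]
contact_force: [-0.6, 0.0, 0.3]
finger_gap: 0.554
time: 30.65
tcp_pos: [0.5298, 0.0371, 0.125]
tool_rot: [0.708, -0.0, -0.0, -0.707]
contact_force: [0.4, 0.0, -0.8]
finger_gap: 0.559
shift [-0.003 -0.011  0.429] turn 0.0001 tool x [ 1.     0.    -0.001] z [-0.     1.    -0.002] q6 -0.040249937108932425
13390 [[0.5072 0.0197 0.0976]
 [0.5307 0.0474 0.1425]
 [0.5541 0.058  0.144 ]]
rod 2433 [[0.5237 0.1218 0.1208]
 [0.5352 0.1493 0.1282]]
```

```bash

python3 -m pendant '[[[0,0,0.08],0,0.2],[[-0.01,-0.01,0.16],0,0.2],[[-0.01,-0.01,0.24],0,0.2],[[-0.01,-0.01,0.32],0,0.2],[[-0.01,-0.01,0.4],0,0.2],[[-0.01,-0.01,0.48],0,0.2],[[-0.01,-0.01,0.54],0,0.2],[[-0.01,-0.01,0.58],0,0.2],[[-0.01,-0.01,0.58],0,0.2],[[-0.01,-0.01,0.58],0,0.2]]'
python3 - <<'E'
from h import *
c=camera("wrist"); save(c,"w7.png")
E
```

```text
time: 31.95
tcp_pos: [0.5289, 0.0947, 0.1259]
tool_rot: [0.708, -0.0, -0.0, -0.706]
contact_force: [-0.3, -0.6, -0.1]
finger_gap: 0.562
```

View pics/w7.png

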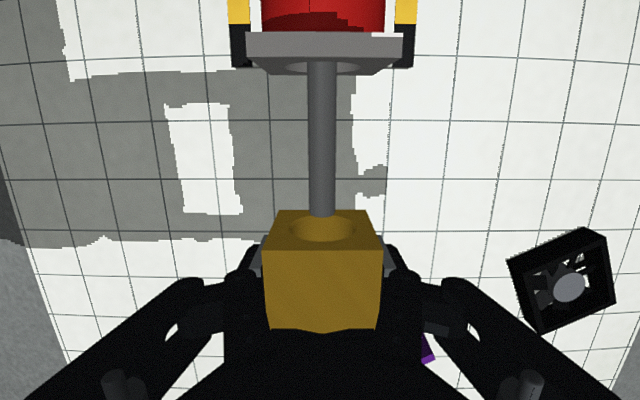

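The rod tip at (322,213) is centred in the cap's bore at (322,228). Pushing home, with about 8 mm of lowering once the rod is inside.

```bash

python3 -m pendant '[[[0,0,0.06],0,0.2],[[0,0,0.12],0,0.2],[[0,0,0.18],0,0.2],[[0,0,0.24],0,0.2],[[0,0.02,0.29],0,0.2],[[0,0.04,0.33],0,0.2],[[0,0.06,0.36],0,0.2],[[0,0.07,0.37],0,0.2],[[0,0.07,0.38],0,0.2],[[0,0.07,0.38],0,0.2]]' 35
python3 -m pendant '[[[0,0,0.005],0,0.2],[[0,0,0.01],0,0.2],[[0,0,0.015],0,0.2],[[0,0,0.02],0,0.2],[[0,0,0.025],0,0.2],[[0,0,0.03],0,0.2],[[0,0,0.03],0,0.2],[[0,0,0.03],0,0.2],[[0,0,0.03],0,0.2],[[0,0,0.03],0,0.2]]'
```

```text
time: 33.25
tcp_pos: [0.5289, 0.1326, 0.1189]
tool_rot: [0.708, -0.001, -0.0, -0.706]
contact_force: [0.2, 0.2, -0.6]
finger_gap: 0.553
time: 34.5
tcp_pos: [0.5289, 0.1355, 0.1189]
tool_rot: [0.708, -0.001, -0.0, -0.706]
contact_force: [-0.0, -5.4, 0.2]
finger_gap: 0.555
```

```bash

python3 -m pendant '[[[0,0,0.005],0,0.2],[[0,0,0.01],0,0.2],[[0,0,0.015],0,0.2],[[0,0,0.015],0,0.2],[[0,0,0.02],0,0.2],[[0,0,0.02],0,0.2],[[0,0,0.02],0,0.2],[[0,0.01,0.02],0,0.2],[[0,0.015,0.02],0,0.2],[[0,0.015,0.02],0,0.2]]'
python3 - <<'E'
from h import *
c=camera("wrist"); W=cloud(c); H=W[...,2]; px=c["pixels"].astype(int)
m=(H>.125)&(H<.16)&(px[...,2]<.6*px[...,0])&(px[...,0]>60)&(px[...,1]>.6*px[...,0])&(abs(W[...,1]-.135)<.04)
print(m.sum(),np.percentile(W[m],[1,50,99],axis=0).round(4))
E
```

```text
time: 35.75
tcp_pos: [0.529, 0.1357, 0.118]
tool_rot: [0.709, -0.0, -0.0, -0.706]
contact_force: [-2.7, -25.6, 15.1]
finger_gap: 0.558
10425 [[0.5063 0.1181 0.1265]
 [0.5298 0.1411 0.1358]
 [0.5533 0.1564 0.1371]]
```

The tool reads 25.6 N axially with no further advance, and the cap's inner face is at y = 0.156 against 0.1555 expected. It is home. Release and lift.

```bash
python3 -m pendant '[[[0,0,0],0,0.6],[[0,0,0],0,0.7],[[0,0,0],0,0.85],[[0,0,0],0,1],[[0,0,0],0,1],[[0,-0.15,0],0,1],[[0,-0.4,0],0,1],[[0,-0.7,0],0,1],[[0,-1,0],0,1],[[0,-1,0],0,1]]'
python3 - <<'E'
from h import *
c=camera("wrist"); W=cloud(c); H=W[...,2]; px=c["pixels"].astype(int)
y=(H>.08)&(H<.16)&(px[...,2]<.6*px[...,0])&(px[...,0]>60)&(px[...,1]>.6*px[...,0])&(abs(W[...,1]-.135)<.04)&(abs(W[...,0]-.53)<.04)
r=(H>.08)&(H<.145)&(px[...,0]>2*px[...,1])&(px[...,0]>50)&(abs(W[...,1]-.2)<.05)
for m in(y,r): print(m.sum(),np.percentile(W[m],[1,50,99],axis=0).round(4))
c2=camera("scene"); W=cloud(c2); b=c2["pixels"].astype(int); m=(b[...,2]>1.6*b[...,0])&(abs(W[...,0]-.56)<.05)&(abs(W[...,1]+.229)<.05)&(W[...,2]>.01)
print("blue",np.nanmedian(W[m],0)); c0=dict(np.load("scene0.npz")); W=cloud(c0);b=c0["pixels"].astype(int); m=(b[...,2]>1.6*b[...,0])&(abs(W[...,0]-.56)<.05)&(abs(W[...,1]+.229)<.05)&(W[...,2]>.01); print("before",np.nanmedian(W[m],0))
a=cv2.resize(c["pixels"][:,:,::-1],(480,300)); b=cv2.resize(c2["pixels"][150:280,400:560,::-1],(369,300)); cv2.imwrite("pics/c8.png",cv2.resize(np.hstack([a,b]),(790,279)))
E
```

```text
time: 37.05
tcp_pos: [0.5303, 0.1364, 0.2211]
tool_rot: [0.708, 0.001, 0.001, -0.706]
contact_force: [-0.1, 0.2, -1.1]
finger_gap: 1.0
3808 [[0.5066 0.1152 0.0924]
 [0.5298 0.1404 0.1358]
 [0.5528 0.1561 0.1374]]
1830 [[0.5059 0.1944 0.1181]
 [0.5299 0.204  0.1331]
 [0.5536 0.2134 0.1367]]
blue [ 0.57803582 -0.22526327  0.04551969]
before [ 0.57840537 -0.22529853  0.0455985 ]
```

View pics/c8.png

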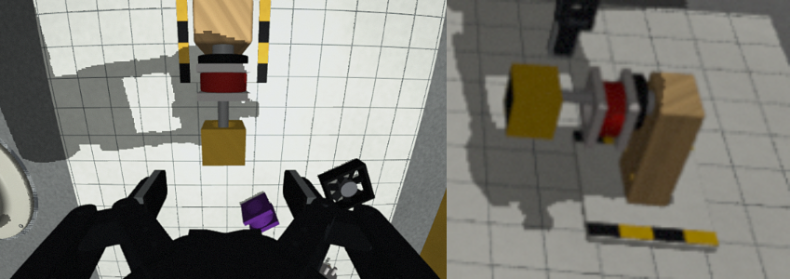

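Both parts hang on the rod. The cap is home at (223,143) in the crop, the spool is against the disc at (222,80), and the gripper is open and clear. The blue spool has not moved. Handing in.

```bash
python3 -c "
from workcell import job_done; print(job_done())"
```

```text
the job is handed in; nothing more can be done
None
```

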